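# Close and lock the chip box

## Robot

A 6-joint arm with a two-finger parallel gripper is mounted at the origin on the work surface. World frame = base frame: x ahead of the robot, y to its left, z up, the work surface at z = 0. Lengths are in mm, angles in rad, forces in N, time in s.
With the tool pointing down it reaches from about 350 to 975 mm from the base axis. Payload 7.1 kg.
Tool frame: the origin (TCP) lies between the finger pads; the fingertips stand 19 mm ahead of it and the grasp point (between the pads) is the TCP (ctrl.finger_overhang is the distance from the TCP to the fingertips, in mm); z points along the fingers, y is the line along which they close (so a half turn about z gives the same grasp; the last joint's range is limited). The gripper opens to 88 mm and grips with 3 to 60 N. Pads are 20 mm wide; open, the fingers measure 115 mm over their backs; the gripper's body (75 mm by 178 mm) begins 61 mm behind the grasp point.
Start: joints at [1.233, 0.423, 1.63, -0, 1.089, -0.019], TCP at [195.86, 593.501, 241.675] pointing down, gripper open.
Joint ranges: [-3, 3], [-0.9, 2.11], [0.09, 2.58], [-1.31, 4.45], [0.11, 2.69], [-2.54, 2.54]. Speed limits (rad/s): [2.39, 2.39, 3.01, 3.14, 3.14, 3.14].

## Interface

Orientations are given as a rotation vector (axis times angle).
In Python, from workcell import ctrl gives the robot as it stands. The module is installed in compiled form; this text tells all that it offers.
- The arm moves only by the tool arm_command, never from a script. Its argument "rows" is one flat list of numbers, 7 for each row, row after row: the turn, a rotation vector about the tool's x, y, z scaled (see below), then the shift along the tool's x, y, z scaled (see below), then the opening, from -1 (shut) to 1 (fully open). A call has 1 to 5 rows; each row is the pose to reach, as a shift and turn from the pose commanded when the call began, along the tool's axes at that moment, turning the shorter way round; what a row does not reach only later rows make up. The controller multiplies each number of a shift by 80 mm and each number of a turn by 180 degrees. A row lasts 1/10 s, in which the tool goes at most 50 mm and 8.59 degrees, less where a joint would pass 70% of its speed; a pose out of reach is approached as far as the arm can. A call with a number of a shift or a turn outside -1 to 1 is refused whole. A call with a gripper value outside its range is refused whole. The fingers move at their own pace and stop on an object; the grip force is fixed at half the most. Time passes only in rows, so rows that repeat a pose let the fingers close. It gives the time, the measured TCP pose, the force, the opening and the grip force at its end, in the units of the state.
- ctrl.get_obs(): the state, without advancing time (a new reading comes with each control period).
- ctrl.get_image(name): name is "scene" or "top"; returns (picture, depth): 384x512x3 uint8, red, green, blue; 384x512 float32, mm along the optical axis (not along the pixel's ray), 0 where there is no reading.
- ctrl.camera_params(name): a dict with "camera_matrix" (3x3 intrinsics, pixels), "k1" (the pictures are not rectified: a ray, as slopes to the right and down, at radius r is drawn at 1 + k1 r^2 times it, then the intrinsics apply), "world_to_cam" (4x4, takes a point from world to camera coordinates). Camera axes: x right, y down, z forward; pixel columns grow to the right and rows downward; lengths in mm; the calibration is good to about 2 mm. A picture is of the moment at which its call begins. camera_params takes no time and is no camera call.
- ctrl.close_job(): hands the job in; it is judged then, once.
The state is a dict: "t": time; "qpos": joint angles; "qvel": joint speeds; "joint_torque": joint torques, N m; "ee_pos": TCP position; "orientation": TCP orientation; "ft_force": force on the tool from outside, world axes, zero at the start; "moment": the same for the moment, N m; "width": finger opening in mm; "grasp_force": force on a finger pad.
Only numpy, scipy, OpenCV 4.12 (cv2) and the standard library are available. Lean on these libraries where they do the work, as an engineer would, in place of code of your own. Each camera call takes 0.05 s, during which the arm holds its last target. There are 200 camera calls.

## Task

Close the wooden chip box on the poker table: fit its loose dovetailed lid into the tapered way on top of the box, handle up and narrow end first, and push it along with a firm push until it wedges tight against both side rails. Then take the steel locking pin out of its stand and put it down through the hole in the lid into the box, until its knob rests on the lid; let go of everything and knock over nothing on the way.

Things in the scene. Friction and masses are not known exactly. Their poses are not given: they have to be found in the camera images.
- chipbox: The chip box, fixed: brown wood, 166 long (x) x 140 wide (y) x 58 high, open on top, chips inside. Origin on the table; x is the sliding direction, z up. It spans x = -71 (the mouth, where the lid enters, on the robot's side) to +95. The way's floor is 44 above the table: a ledge along each rail (inner edge 34 from the middle) and a solid front block, x = -71 to -37, level with it.
- rail_left: The box's rail on its +y side (frame as the box), 58 high. Its inner face is 50 - 0.12 x (mm) from the middle at the way's floor, so the way narrows towards +x, and leans inwards over the way, by 4 in the 12 of the lid's thickness. The far end wall (inner face x = +87) is also 58 high; a wedged lid does not reach it.
- rail_right: The box's rail on its -y side, the mirror image of rail_left; same frame as the box.
- way_home (a point): Middle of the way's floor, 44 above the table, over the box's origin; axes as the box. The wedged lid has the middle of its underside here (a mm or two farther when pushed), same yaw, its tail 4 out of the mouth. 12 to 20 N on its tail wedges it; the wood is waxed (friction about 0.3) and it stays put. A lid 1 mm off-centre meets one rail about 8 mm early, and must be free to centre itself.
- way_entry (a point): Point of the way's floor 60 short of way_home (x = -60). With the middle of its underside here, centred and level, the lid can be lowered straight down between the rails (3 of room on each side) and then slid along; it lies steady there when let go.
- bore (a point): Centre of the mouth of the pin's bore in the box's front block, at x = -55, y = 0 in the box's frame, 44 above the table. The bore is 20 (x) by 16 (y) and 38 deep; the closed lid covers it, with the lid's hole above it.
- lid_grip (a point): Grip point of the lid's handle, an upright bar 60 long (x) x 16 wide (y) x 44 high on the lid: half-way along, 24 above the lid's top face, 20 below the bar's top. The lid: loose, the same wood, 200 to 330 g, 150 long, 12 thick, on the table handle up at the start. x points to its narrow end, z up. The middle of its underside is 15 behind (-x) and 36 below this point.
- lid_tail (a point): Middle of the lid's tail (wide) end face, half-way up its 12 thickness, 75 behind the lid's middle: the place to push, with closed fingers. The underside's edges are 50 - 0.12 x (mm) from the middle line (118 wide at the tail, 82 at the narrow end); the top face is 4 narrower on each side (dovetail). Axes as lid_grip.
- lid_hole (a point): Centre, on the lid's top face, of the square 13 x 13 hole through the lid, 20 in from its tail end on the middle line.
- pin_grip (a point): Middle of the locking pin's knob. The pin: loose, steel, 80 g, 94 long, upright; a round knob 18 in diameter, 50 long, on a round shank 9 in diameter, 44 long, with a pointed foot. Its shoulder is 25 and its tip 69 below this point. It starts in a dark wooden block 60 x 60 x 46 high, shoulder on the block, and pulls straight up. Seated in the box, this point is 81 above the table.
- pin_tip (a point): The lower end of the pin's shank, on its axis.
- chip_roll: Bystander: upright roll of poker chips, 39 in diameter, 51 high, loose; origin under its centre.
- water_bottle: Bystander: clear water bottle, 64 in diameter, 200 high, loose; origin under its centre.
There are look-alikes about, which are no part of the job. Several things look just like the part that bears pin_grip: the one meant starts farthest from the robot's base.

How it is judged:
By the outcome, as a careful person would: the job done as asked, in the order asked, and still so for the second after the job is handed in, with the robot touching nothing.
It also fails if it takes over 67 s, if anything falls off the work surface, if the arm or the gripper's body presses on something with over 40 N, if the wrist force passes 120 N, or if a joint passes its speed limit or range.

## Working session

There is one attempt and no reset: what is moved stays moved. The work goes in short steps, Python scripts to look and compute and a tool call to move; the robot and the scene stay as the last step left them, time stands still between calls to the robot, and variables do not carry over. Pictures are saved under pics/ and viewed, at most 10 in all, crops included, and the job is handed in when it is done.

Besides the shell and the picture viewer there is one more tool, called after "Request:" as a command line: name --argument value ..., lists and objects as JSON in quotes. arm_command: Moves the arm, as the interface text tells. Shifts and turns lie within -1 to 1; 1 stands for 80 mm of shift or 180 degrees of turn. Its arguments: {"type":"object","properties":{"rows":{"type":"array","items":{"type":"number"}}},"required":["rows"]}

```bash
mkdir -p pics; cat > h.py <<'E'
import numpy as np, cv2
from workcell import ctrl
from scipy.spatial.transform import Rotation as R
def cloud(name,depth):
    p=ctrl.camera_params(name);K=np.array(p["camera_matrix"]);T=np.linalg.inv(np.array(p["world_to_cam"]))
    h,w=depth.shape;u,v=np.meshgrid(np.arange(w),np.arange(h))
    pts=np.stack([u,v],-1).reshape(-1,1,2).astype(float)
    # undistort: 1+k1 r^2 forward model
    n=cv2.undistortPointsIter(pts,K,np.array([p["k1"],0,0,0,0.]),None,None,(3,40,1e-9)).reshape(h,w,2)
    P=np.concatenate([n*depth[...,None],depth[...,None]],-1)
    return P@T[:3,:3].T+T[:3,3]
def grab(name,fn=None):
    im,d=ctrl.get_image(name)
    if fn: cv2.imwrite(fn,cv2.cvtColor(im,cv2.COLOR_RGB2BGR))
    return im,d,cloud(name,d)
def rel(target,yaw=None):
    """shift(scaled) and yaw turn to reach a world target from the present pose"""
    o=ctrl.get_obs();Rm=R.from_rotvec(o["orientation"])
    print("t",o["t"],"pos",np.round(o["ee_pos"],1),"shift/80",np.round(Rm.inv().apply(np.array(target)-o["ee_pos"])/80,3))
E
python3 - <<'E'
from h import *
np.set_printoptions(precision=3,suppress=True)
for n in("top","scene"):
    im,d,P=grab(n,f"pics/{n}1.png"); np.savez(f"/tmp/{n}1.npz",im=im,d=d,P=P)
    p=ctrl.camera_params(n);print(np.linalg.inv(np.array(p["world_to_cam"])),p["camera_matrix"][0][0],p["k1"])
o=ctrl.get_obs();print(o);print(R.from_rotvec(o["orientation"]).as_matrix())
E
```

```text
[[   0.017   -0.982    0.187  346.742]
 [  -1.      -0.013    0.021   69.218]
 [  -0.018   -0.187   -0.982 1054.361]
 [   0.       0.       0.       1.   ]] 366.15642513647674 -0.11743254401896348
[[  -0.572    0.56    -0.599 1130.169]
 [   0.82     0.374   -0.434  520.486]
 [  -0.019   -0.739   -0.673  760.494]
 [   0.       0.       0.       1.   ]] 469.55649438278607 -0.022584833071886346
{'t': 0.1, 'qpos': array([ 1.233,  0.424,  1.631,  0.   ,  1.089, -0.019]), 'qvel': array([-0.001, -0.002, -0.001, -0.   , -0.001, -0.   ]), 'joint_torque': array([ -0.   , -54.562, -27.433,   0.065,   0.019,  -0.   ]), 'ee_pos': array([195.721, 593.08 , 240.994]), 'orientation': array([-0.499, -3.102,  0.002]), 'ft_force': array([ 0.204, -0.22 ,  0.249]), 'moment': array([-0.038, -0.032,  0.021]), 'grasp_force': 0.0, 'width': 87.4830741130522}
[[-0.95   0.313 -0.   ]
 [ 0.313  0.95  -0.001]
 [ 0.    -0.001 -1.   ]]
```

View pics/top1.png

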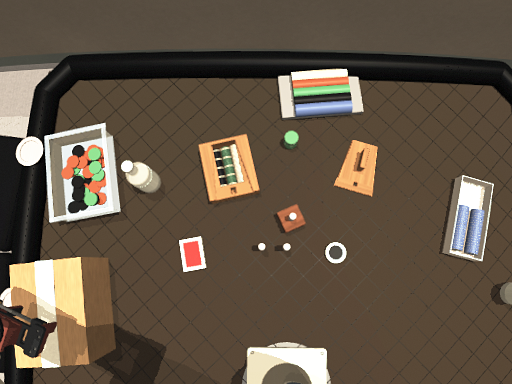

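View pics/scene1.png

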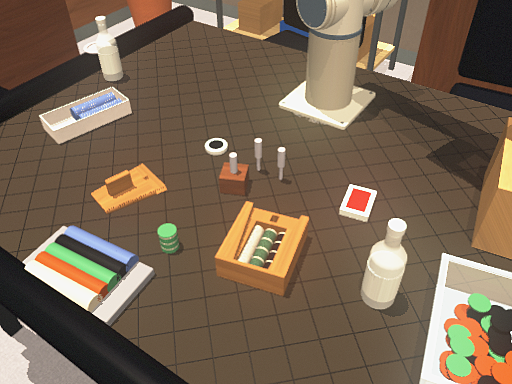

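The top view shows the box at px (230,168), with its mouth towards the robot. The lid is at (358,168) with its hole at (355,184), and the pin in its block is at (292,216). The two pins at (262,247) and (287,247) are decoys, the chip roll is at (291,140) and the bottle at (145,177).

```bash
cat > m.py <<'E'
from h import *
np.set_printoptions(precision=1,suppress=True)
c=np.load("/tmp/top1.npz");Pt=c["P"]
reg={k:Pt[v,u] for k,(u,v) in dict(box=(230,195),lid=(358,172),pin=(292,216),roll=(291,138),d1=(262,247),d2=(287,247),bottle=(140,177)).items()}
for k,v in reg.items(): print(k,v)
for n in("top","scene"):
    P=np.load(f"/tmp/{n}1.npz")["P"];d=np.load(f"/tmp/{n}1.npz")["d"]
    def sel(c,r,z0,z1):
        m=(np.hypot(P[...,0]-c[0],P[...,1]-c[1])<r)&(P[...,2]>z0)&(P[...,2]<z1)&(d>0); return P[m]
    print(n,"table z",np.median(sel(reg["lid"]+[-120,0,0],50,-15,15)[:,2]))
    b=sel(Pt[168,230],125,50,66);print("box z",np.median(b[:,2]),cv2.minAreaRect(b[:,:2].astype(np.float32)))
    l=sel(reg["lid"],110,7,18);r=cv2.minAreaRect(l[:,:2].astype(np.float32));print("lid z",np.median(l[:,2]),r)
    h=sel(reg["lid"],90,48,64);print("handle z",np.median(h[:,2]),cv2.minAreaRect(h[:,:2].astype(np.float32)),len(h))
    k=sel(reg["pin"],40,60,110);print("pin",k.mean(0),k.max(0),len(k))
    k=sel(reg["pin"],50,38,52);print("stand",cv2.minAreaRect(k[:,:2].astype(np.float32)))
    k=sel(reg["roll"],40,25,60);print("roll",cv2.minEnclosingCircle(k[:,:2].astype(np.float32)))
E
python3 m.py
```

```text
box [523.6 163.4  44.9]
lid [ 603.3 -207.9   10.6]
pin [460.2  -5.9 100.8]
roll [691.1  -7.5  50.8]
d1 [378.8  71.5  94.8]
d2 [379.9   6.4  92.3]
bottle [551.3 391.9 139.6]
top table z 0.860673004968703
box z 58.44131546125175 ((602.80029296875, 169.8069610595703), (164.63340759277344, 140.8717498779297), 13.900848388671875)
lid z 12.358614930754811 ((622.6719360351562, -206.94900512695312), (117.05180358886719, 150.1803436279297), 74.73361206054688)
handle z 56.48923405652238 ((634.0975952148438, -214.56651306152344), (16.939498901367188, 59.79756164550781), 73.41438293457031) 119
pin [461.3  -7.9  91.5] [471.3   0.1 100.8] 48
stand ((463.0142517089844, -8.700286865234375), (60.22454833984375, 60.311588287353516), 24.67835807800293)
roll ((693.7266235351562, -7.504136562347412), 20.423622131347656)
scene table z -0.8492360028871531
box z 58.16132875185167 ((604.3484497070312, 171.76316833496094), (168.6417236328125, 140.67010498046875), 13.745427131652832)
lid z 11.593143569656036 ((623.11962890625, -208.63571166992188), (113.50057220458984, 150.970947265625), 74.06549835205078)
handle z 54.20308367117832 ((639.3141479492188, -214.43228149414062), (19.651979446411133, 58.481224060058594), 74.2629623413086) 161
pin [468.   -2.5  80.9] [474.8   4.8  97.4] 118
stand ((464.02093505859375, -5.233024597167969), (64.93158721923828, 60.34161376953125), 25.683605194091797)
roll ((696.7460327148438, -7.304542541503906), 21.801742553710938)
```

Request:
arm_command --rows '[0,0,-0.012,0,0,0,1,0,0,-0.012,0,0,0,1]'

```text
t: 0.3
ee_pos: [195.7, 593.2, 241.2]
orientation: [-0.439, -3.11, 0.001]
ft_force: [0.3, 0.2, -0.2]
width: 87.7
grasp_force: 0.0
```

Request:
arm_command --rows '[0,0,0,-1,-1,0,1,0,0,0,-1,-1,0,1,0,0,0,-1,-1,0,1]'

```text
t: 0.6
ee_pos: [251.4, 490.7, 241.1]
orientation: [-0.444, -3.11, 0.005]
ft_force: [-0.7, 1.2, 0.5]
width: 87.8
grasp_force: 0.0
```

Request:
arm_command --rows '[0,0,0,-1,-1,0,1,0,0,0,-1,-1,0,1,0,0,0,-1,-1,0,1]'

```text
t: 0.9
ee_pos: [306.2, 392.5, 241.6]
orientation: [-0.445, -3.11, 0.002]
ft_force: [0.1, 1.0, -0.4]
width: 87.9
grasp_force: 0.0
```

Request:
arm_command --rows '[0,0,0,-1,-1,0,1,0,0,0,-1,-1,0,1,0,0,0,-1,-1,0,1]'

```text
t: 1.2
ee_pos: [361.1, 294.2, 241.8]
orientation: [0.445, 3.11, -0.0]
ft_force: [-0.5, 0.8, 0.5]
width: 88.2
grasp_force: 0.0
```

Request:
arm_command --rows '[0,0,0,-1,-1,0,1,0,0,0,-1,-1,0,1,0,0,0,-1,-1,0,1]'

```text
t: 1.5
ee_pos: [416.3, 195.4, 241.9]
orientation: [0.445, 3.109, 0.0]
ft_force: [-0.2, 0.9, -0.1]
width: 87.8
grasp_force: 0.0
```

Request:
arm_command --rows '[0,0,0,-1,-1,0,1,0,0,0,-1,-1,0,1,0,0,0,-1,-1,0,1]'

```text
t: 1.8
ee_pos: [471.4, 96.5, 242.0]
orientation: [0.445, 3.108, 0.001]
ft_force: [0.0, 0.7, -0.0]
width: 87.8
grasp_force: 0.0
```

Request:
arm_command --rows '[0,0,0,-1,-1,0,1,0,0,0,-1,-1,0,1,0,0,0,-1,-1,0,1]'

```text
t: 2.1
ee_pos: [526.3, -2.5, 241.9]
orientation: [0.444, 3.108, 0.0]
ft_force: [-0.1, 0.2, 0.3]
width: 87.9
grasp_force: 0.0
```

Request:
arm_command --rows '[0,0,0,-1,-1,0,1,0,0,0,-1,-1,0,1,0,0,0,-1,-1,0,1]'

```text
t: 2.4
ee_pos: [580.8, -101.4, 241.7]
orientation: [0.443, 3.109, -0.0]
ft_force: [0.4, 0.0, 0.4]
width: 88.0
grasp_force: 0.0
```

Request:
arm_command --rows '[0,0,0,-0.9,-0.9,0.5,0,0,0,0,-0.9,-0.9,0.5,0,0,0,0,-0.9,-0.9,0.5,0,0,0,0,-0.9,-0.9,0.5,0]'

```text
t: 2.8
ee_pos: [627.6, -188.1, 200.2]
orientation: [-0.442, -3.108, -0.002]
ft_force: [-0.3, 1.5, -0.0]
width: 59.2
grasp_force: 0.0
```

```bash
python3 -c "
from h import *
rel([636,-213,120])"
```

```text
t 2.8 pos [ 627.6 -188.1  200.2] shift/80 [-0.19  -0.27   1.002]
```

Request:
arm_command --rows '[0,0,0,-0.19,-0.29,0,0,0,0,0,-0.19,-0.29,1,0,0,0,0,-0.19,-0.29,1,0,0,0,0,-0.19,-0.29,1,0]'

```text
t: 3.2
ee_pos: [632.8, -212.0, 118.1]
orientation: [-0.437, -3.103, -0.003]
ft_force: [-0.2, 0.2, -0.2]
width: 43.8
grasp_force: 0.0
```

Request:
arm_command --rows '[0,0,0,0,0,0.4,0,0,0,0,0,0,0.8,0,0,0,0,0,0,1,0,0,0,0,0,0,1,0]'

```text
t: 3.6
ee_pos: [635.2, -214.0, 41.1]
orientation: [-0.438, -3.108, -0.001]
ft_force: [0.6, 0.4, 0.1]
width: 43.9
grasp_force: 0.0
```

```bash
python3 -c "
from h import *
rel([636,-213,36])
im,d,P=grab('scene'); cv2.imwrite('pics/s2.png',cv2.resize(im[130:260,60:240,::-1],None,fx=3,fy=3))"
```

```text
t 3.6 pos [ 635.2 -214.    41.1] shift/80 [-0.007  0.015  0.064]
```

View pics/s2.png

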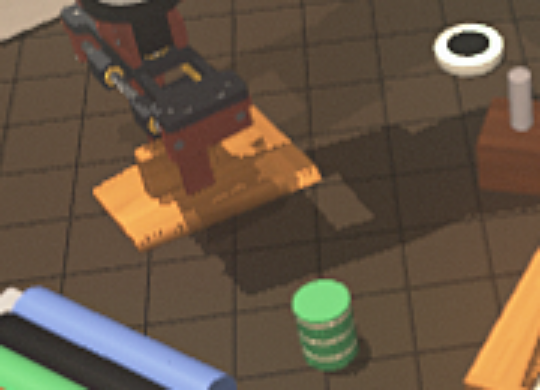

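The fingers straddle the handle (near finger at crop px (195,170)). I'll go down and close.

Request:
arm_command --rows '[0,0,0,0,0,0.05,0,0,0,0,0,0,0.05,-1,0,0,0,0,0,0.05,-1,0,0,0,0,0,0.05,-1,0,0,0,0,0,0.05,-1]'

```text
t: 4.15
ee_pos: [636.1, -215.7, 38.2]
orientation: [0.44, 3.11, -0.0]
ft_force: [-1.7, -1.9, 7.2]
width: 15.7
grasp_force: 30.1
```

Request:
arm_command --rows '[0,0,0,0,0,0,-1,0,0,0,0,0,0,-1,0,0,0,0,0,-0.2,-1,0,0,0,0,0,-0.5,-1,0,0,0,0,0,-1,-1]'

```text
t: 4.65
ee_pos: [633.9, -214.8, 116.5]
orientation: [-0.439, -3.105, -0.002]
ft_force: [0.6, 0.1, -2.3]
width: 15.7
grasp_force: 30.0
```

Request:
arm_command --rows '[0,0,0,0,0,-0.5,-1,0,0,0,0.58,1,-0.5,-1,0,0,0,0.58,1,-0.5,-1,0,0,0,0.58,1,-0.5,-1]'

```text
t: 5.05
ee_pos: [611.5, -121.5, 158.4]
orientation: [-0.435, -3.109, -0.002]
ft_force: [-0.3, 0.8, -2.4]
width: 16.0
grasp_force: 30.0
```

Request:
arm_command --rows '[0,0,0,0.58,1,0,-1,0,0,0,0.58,1,0,-1,0,0,0,0.58,1,0,-1]'

```text
t: 5.35
ee_pos: [589.4, -32.4, 157.9]
orientation: [-0.435, -3.109, -0.001]
ft_force: [-0.2, 0.0, -2.4]
width: 15.9
grasp_force: 30.0
```

Request:
arm_command --rows '[0,0,0,0.58,1,0,-1,0,0,0,0.58,1,0,-1,0,0,0,0.58,1,0,-1]'

```text
t: 5.65
ee_pos: [567.7, 56.8, 158.0]
orientation: [-0.435, -3.11, -0.001]
ft_force: [-0.3, -0.1, -1.3]
width: 15.7
grasp_force: 30.0
```

Request:
arm_command --rows '[0,0,-0.166,0.58,1,0,-1,0,0,-0.166,0.58,1,0,-1,0,0,-0.166,0.58,1,0,-1,0,0,-0.166,0.58,1,0,-1,0,0,-0.166,0.58,1,0,-1]'

```text
t: 6.15
ee_pos: [546.9, 143.0, 158.0]
orientation: [-0.378, 3.118, -0.0]
ft_force: [-0.4, -0.4, -2.4]
width: 15.5
grasp_force: 30.0
```

```bash
python3 -c "
from h import *
rel([547.9,157,125]);print(R.from_rotvec(ctrl.get_obs()['orientation']).as_matrix()[:,1])"
```

```text
t 6.15 pos [546.9 143.  158. ] shift/80 [-0.053  0.167  0.413]
[-2.38873218e-01  9.71050708e-01 -3.28489776e-04]
```

Request:
arm_command --rows '[0,0,0,-0.05,0.17,0.4,-1,0,0,0,-0.05,0.17,0.4,-1,0,0,0,-0.05,0.17,0.4,-1,0,0,0,-0.05,0.17,0.4,-1]'

```text
t: 6.55
ee_pos: [547.6, 157.0, 126.5]
orientation: [-0.375, 3.118, -0.0]
ft_force: [0.1, 0.6, -2.0]
width: 15.9
grasp_force: 30.0
```

```bash
cat > m2.py <<'E'
from h import *
np.set_printoptions(precision=1,suppress=True)
O=np.array([591.6,167.8]);a=np.radians(13.85);B=np.array([[np.cos(a),np.sin(a)],[-np.sin(a),np.cos(a)]])
out=[]
for n in("top","scene"):
    im,d,P=grab(n); Q=P.copy();Q[...,:2]=(P[...,:2]-O)@B.T
    np.savez(f"/tmp/{n}2.npz",im=im,d=d,Q=Q); out.append(cv2.resize(im[100:260,150:330],None,fx=2,fy=2) if n=="top" else cv2.resize(im[160:320,180:340],None,fx=2,fy=2))
    o=ctrl.get_obs();print(n,"tcp box",B@(o["ee_pos"][:2]-O),o["ee_pos"][2])
    zt=o["ee_pos"][2]-24
    for k,lo,hi in(("lid",zt-5,zt+4),("box",51,63)):
        m=(abs(Q[...,0])<170)&(abs(Q[...,1])<80)&(Q[...,2]>lo)&(Q[...,2]<hi)&(d>0);q=Q[m];print(k,"z",np.median(q[:,2]))
        for x in range(-140,100,20):
            s=q[abs(q[:,0]-x)<6]
            if len(s)>3: print(x,s[:,1].min().round(1),s[:,1].max().round(1),len(s),end=" | ")
        print("x",q[:,0].min(),q[:,0].max())
cv2.imwrite("pics/s3.png",np.hstack(out)[...,::-1])
E
python3 m2.py
```

```text
top tcp box [-45.1   0. ] 126.70567748682801
lid z nan
  return _methods._mean(a, axis=axis, dtype=dtype,
  ret = ret.dtype.type(ret / rcount)
Traceback (most recent call last):
  File "m2.py", line 15, in <module>
    print("x",q[:,0].min(),q[:,0].max())
              ~~~~~~~~~~^^
ValueError: zero-size array to reduction operation minimum which has no identity
```

```bash
sed -i 's/^        for x in range/        if len(q)<5: continue\n&/' m2.py; python3 m2.py 2>/dev/null
```

```text
top tcp box [-45.2   0.2] 126.76570382319008
lid z nan
box z 58.96100053596854
x 28.33983780653117 89.33861484195363
scene tcp box [-45.2   0.3] 126.64845420806046
lid z 99.80354794158376
-120 -29.6 49.8 79 | -100 -49.0 53.7 97 | -80 -46.4 51.5 95 | -60 -44.2 49.1 111 | -40 -42.4 46.6 126 | -20 -39.7 47.0 159 | 0 -37.4 41.7 180 | 20 -35.3 39.7 62 | x -127.92863565571514 18.309959096677087
box z 58.134221184900184
-60 -67.9 71.0 56 | -40 -68.1 71.1 77 | -20 -68.8 71.1 86 | 0 -68.9 71.1 114 | 20 -68.8 71.4 129 | 40 -69.6 71.0 144 | 60 -69.4 71.0 164 | 80 -69.7 70.9 182 | x -71.6768878148678 97.46255443826675
```

View pics/s3.png

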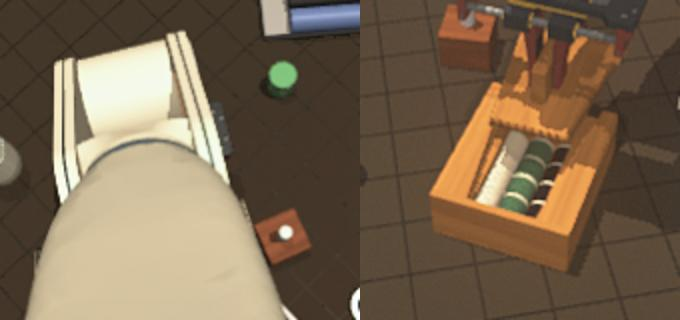

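The scene view puts the lid level over the mouth (crop px (545,110)), about 1.4 mm too far to +y relative to the box. I'll correct that and lower it.

Request:
arm_command --rows '[0,0,0,0.02,-0.018,0,-1,0,0,0,0.02,-0.018,0.2,-1,0,0,0,0.02,-0.018,0.35,-1,0,0,0,0.02,-0.018,0.35,-1]'

```text
t: 7.1
ee_pos: [544.5, 155.3, 96.2]
orientation: [0.376, -3.116, 0.001]
ft_force: [0.5, -0.4, -3.3]
width: 16.0
grasp_force: 30.0
```

Request:
arm_command --rows '[0,0,0,0,0,0.07,-1,0,0,0,0,0,0.1,-1,0,0,0,0,0,0.1,-1]'

```text
t: 7.4
ee_pos: [545.7, 155.8, 89.5]
orientation: [0.377, -3.119, 0.0]
ft_force: [-0.3, -0.8, -2.2]
width: 16.0
grasp_force: 30.0
```

Request:
arm_command --rows '[0,0,0,0,0,0.05,-1,0,0,0,0,0,0.08,-1,0,0,0,0,0,0.08,-1]'

```text
t: 7.7
ee_pos: [545.6, 155.7, 83.0]
orientation: [0.377, -3.118, 0.0]
ft_force: [0.7, 0.1, -1.5]
width: 16.1
grasp_force: 30.0
```

Request:
arm_command --rows '[0,0,0,0,0,0.012,-1,0,0,0,0,0,0.025,-1,0,0,0,0,0,0.025,-1]'

```text
t: 8.0
ee_pos: [546.1, 155.9, 82.1]
orientation: [-0.377, 3.118, 0.0]
ft_force: [-1.3, 0.5, 6.5]
width: 15.9
grasp_force: 30.0
```

```bash
python3 m2.py 2>/dev/null
```

```text
top tcp box [-47.   -0.7] 82.13216558860229
lid z 57.31391495310902
x 22.760826833050846 89.75706024936056
box z 57.31391495310902
x 22.760826833050846 89.75706024936056
scene tcp box [-47.1  -0.7] 82.11816354194204
lid z 57.040358849208246
-120 -26.9 49.9 37 | -100 -49.3 52.7 87 | -80 -46.9 50.7 99 | -60 -68.3 71.2 159 | -40 -68.5 70.8 204 | -20 -68.9 70.9 247 | 0 -68.6 70.7 276 | 20 -68.7 71.0 148 | 40 -69.4 71.6 143 | 60 -69.3 70.8 155 | 80 -69.4 71.0 186 | x -136.40800357254878 97.42173262499897
box z 56.86557647928424
-140 19.0 39.0 4 | -120 -26.9 49.9 42 | -100 -49.3 53.1 93 | -80 -48.4 50.7 107 | -60 -68.3 71.2 168 | -40 -68.9 71.1 217 | -20 -68.9 70.9 261 | 0 -68.6 70.7 281 | 20 -68.7 71.0 158 | 40 -69.4 71.6 144 | 60 -69.3 70.8 156 | 80 -69.4 71.0 186 | x -138.23131193664886 97.42173262499897
```

Request:
arm_command --rows '[0,0,0,-0.05,-0.008,-0.008,-1,0,0,0,-0.15,-0.008,-0.008,-1,0,0,0,-0.25,-0.008,-0.008,-1,0,0,0,-0.25,-0.008,-0.008,-1]'

```text
t: 8.5
ee_pos: [567.3, 160.4, 82.2]
orientation: [-0.376, 3.117, 0.0]
ft_force: [0.5, 1.0, 4.0]
width: 15.5
grasp_force: 30.0
```

Request:
arm_command --rows '[0,0,0,-0.1,0,0,-1,0,0,0,-0.2,0,0,-1,0,0,0,-0.25,0,0,-1,0,0,0,-0.25,0,0,-1]'

```text
t: 8.9
ee_pos: [585.9, 164.9, 82.2]
orientation: [-0.376, 3.117, 0.0]
ft_force: [1.2, 0.9, 3.8]
width: 15.9
grasp_force: 30.0
```

Request:
arm_command --rows '[0,0,0,0,0,0,0,0,0,0,0,0,0,0,0,0,0,0,0,0,0,0,0,0,0,0,-0.3,0,0,0,0,0,0,-0.8,0]'

```text
t: 9.4
ee_pos: [582.5, 164.1, 143.9]
orientation: [0.376, -3.113, 0.001]
ft_force: [0.7, -0.2, 0.3]
width: 43.8
grasp_force: 0.0
```

Request:
arm_command --rows '[0,0,0,0.7,0,0,-1,0,0,0,0.7,0,0,-1,0,0,0,0.7,0,0,-1]'

```text
t: 9.7
ee_pos: [528.7, 150.9, 145.9]
orientation: [0.377, -3.118, 0.0]
ft_force: [0.2, 0.7, -0.4]
width: 23.2
grasp_force: 0.0
```

Request:
arm_command --rows '[0,0,0,0.7,0,0,-1,0,0,0,0.7,0,0,-1,0,0,0,0.7,0,0,-1]'

```text
t: 10.0
ee_pos: [475.7, 138.0, 145.7]
orientation: [0.377, -3.118, 0.0]
ft_force: [0.2, -0.5, -0.0]
width: 1.2
grasp_force: 0.0
```

```bash
python3 m2.py 2>/dev/null
```

```text
top tcp box [-118.1   -1.2] 146.07638169121986
lid z nan
box z 57.58538245330112
40 -68.3 69.8 138 | 60 -70.1 68.8 89 | 80 -70.6 69.3 121 | x -50.81498183251786 94.29887253821654
scene tcp box [-117.4   -1.2] 146.20459239720617
lid z 124.7180802744673
box z 56.856284267527826
-100 -55.4 56.1 17 | -80 -54.2 56.4 197 | -60 -68.3 71.2 215 | -40 -68.7 71.0 217 | -20 -69.1 71.2 244 | 0 -68.7 71.0 249 | 20 -68.6 70.7 292 | 40 -69.9 71.2 336 | 60 -69.7 70.9 210 | 80 -69.0 71.0 182 | x -96.06853203052852 97.49922922097282
```

View pics/s3.png

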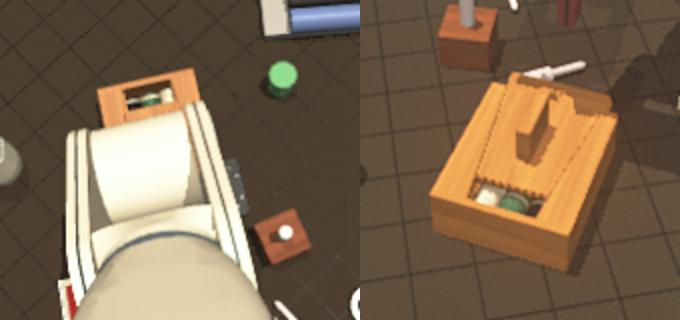

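A white pin is now lying on the table near the mouth (crop px (555,72)). I need to see which pins are down, and when they fell.

```bash
python3 -c "
from h import *
a=np.load('/tmp/scene2.npz')['im'];b=np.load('/tmp/top2.npz')['im']
c=cv2.resize(a[100:240,190:340],None,fx=3,fy=3);cv2.imwrite('pics/s4.png',np.hstack([c,cv2.resize(b[170:310,230:345],(345,420))])[...,::-1])"
```

```text
(no output)
```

View pics/s4.png

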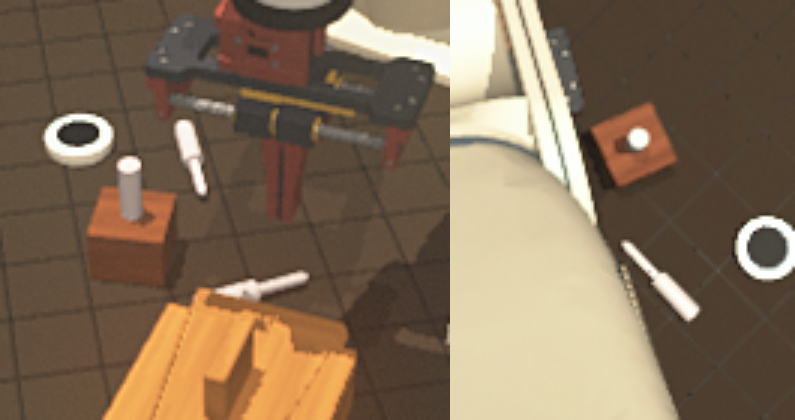

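Both decoys are lying down, pointing in different directions, and the arm never came near them. They were standing free on pointed feet, so they most likely toppled on their own. The lid sits straight in the way with its tail at x≈-96. Next I'll come down behind the tail and push.

Request:
arm_command --rows '[0,0,0,0,0,0.5,-1,0,0,0,0,0.01,1,-1,0,0,0,0,0.01,1,-1,0,0,0,0,0.01,1,-1]'

```text
t: 10.5
ee_pos: [476.6, 139.0, 65.7]
orientation: [0.377, -3.118, 0.0]
ft_force: [0.2, -0.6, -0.4]
width: 0.1
grasp_force: 0.0
```

Request:
arm_command --rows '[0,0,0,-0.1,0,0,-1,0,0,0,-0.2,0,0,-1,0,0,0,-0.3,0,0,-1,0,0,0,-0.3,0,0,-1]'

```text
t: 10.9
ee_pos: [501.6, 145.1, 67.2]
orientation: [-0.376, 3.115, 0.001]
ft_force: [-0.4, 0.0, -0.2]
width: 0.4
grasp_force: 0.0
```

Request:
arm_command --rows '[0,0,0,-0.03,0,0,-1,0,0,0,-0.06,0,0,-1,0,0,0,-0.06,0,0,-1]'

```text
t: 11.2
ee_pos: [503.9, 145.7, 66.0]
orientation: [-0.377, 3.119, -0.0]
ft_force: [-0.1, -0.8, -0.8]
width: 0.5
grasp_force: 0.0
```

Request:
arm_command --rows '[0,0,0,-0.02,0,0,-1,0,0,0,-0.04,0,0,-1,0,0,0,-0.04,0,0,-1]'

```text
t: 11.5
ee_pos: [507.0, 146.4, 65.8]
orientation: [0.377, -3.119, 0.0]
ft_force: [-0.3, 0.9, 0.0]
width: 0.4
grasp_force: 0.0
```

Request:
arm_command --rows '[0,0,0,-0.02,0,0,-1,0,0,0,-0.04,0,0,-1,0,0,0,-0.04,0,0,-1]'

```text
t: 11.8
ee_pos: [509.0, 146.9, 65.6]
orientation: [0.376, -3.116, 0.001]
ft_force: [-5.4, -0.4, 1.3]
width: 0.5
grasp_force: 2.3
```

Request:
arm_command --rows '[0,0,0,-0.015,0,0,-1,0,0,0,-0.025,0,0,-1,0,0,0,-0.025,0,0,-1]'

```text
t: 12.1
ee_pos: [509.1, 146.9, 65.3]
orientation: [0.376, -3.113, 0.001]
ft_force: [-8.1, -2.2, 4.6]
width: 0.5
grasp_force: 4.7
```

```bash
python3 m2.py 2>/dev/null | grep -v nan
```

```text
top tcp box [-85.1  -0.5] 65.31851410021825
lid z 42.32987310401984
80 -36.8 34.0 27 | x 78.4928282760843 86.3450643539171
box z 57.63972113007094
60 -70.1 69.0 176 | 80 -70.6 69.3 118 | x -30.084409424060784 94.50854616460012
scene tcp box [-85.1  -0.5] 65.3423330546983
lid z 40.825958650465225
-60 -5.5 70.9 8 | 0 70.3 70.6 5 | 20 70.3 70.9 4 | 40 70.1 70.8 5 | 60 70.2 70.9 5 | 80 -36.1 70.8 14 | x -70.71997093885071 97.3583228790628
box z 56.92547010258363
-80 -47.7 55.4 21 | -60 -68.7 71.1 263 | -40 -67.9 71.4 237 | -20 -69.2 70.9 230 | 0 -69.1 70.8 250 | 20 -70.0 70.9 268 | 40 -69.7 71.0 315 | 60 -69.2 71.0 359 | 80 -69.3 71.1 267 | x -93.89715741738806 98.73523641914869
```

Request:
arm_command --rows '[0,0,0,-0.02,0,0,-1,0,0,0,-0.03,0,0,-1,0,0,0,-0.03,0,0,-1]'

```text
t: 12.5
ee_pos: [509.2, 146.9, 64.9]
orientation: [0.376, -3.108, 0.002]
ft_force: [-14.4, -3.5, 8.3]
width: 0.4
grasp_force: 7.4
```

Request:
arm_command --rows '[0,0,0,-0.015,0,0,-1,0,0,0,-0.015,0,0,-1]'

```text
t: 12.7
ee_pos: [509.3, 146.9, 64.7]
orientation: [0.375, -3.106, 0.003]
ft_force: [-16.8, -3.9, 8.7]
width: 0.3
grasp_force: 8.8
```

Request:
arm_command --rows '[0,0,0,-0.01,0,0,-1,0,0,0,-0.01,0,0,-1,0,0,0,0,0,0,-1,0,0,0,0.2,0,0,-1,0,0,0,0.4,0,0,-1]'

```text
t: 13.2
ee_pos: [484.9, 141.0, 66.0]
orientation: [-0.377, 3.117, 0.0]
ft_force: [-0.2, -0.8, 0.5]
width: 0.6
grasp_force: 0.0
```

Request:
arm_command --rows '[0,0,0,0.2,0,-0.5,-0.2,0,0,0,0.2,0,-1,-0.2,0,0,0,0.2,0,-1,-0.2,0,0,0,0.2,0,-1,-0.2]'

```text
t: 13.6
ee_pos: [470.2, 137.4, 147.0]
orientation: [-0.376, 3.115, 0.001]
ft_force: [0.5, -0.9, 1.0]
width: 29.1
grasp_force: 0.0
```

```bash
python3 - <<'E'
from h import *
c=np.load("/tmp/top1.npz");P=c["P"];d=c["d"];g=c["im"].min(2)
m=(np.hypot(P[...,0]-462,P[...,1]+8)<22)&(P[...,2]>88)
print(P[m].mean(0),m.sum())
# bright knob pixels' centroid
m=(np.hypot(P[...,0]-462,P[...,1]+8)<25)&(g>150)
print(P[m].mean(0),m.sum())
rel([462,-8,150]);o=ctrl.get_obs();print(R.from_rotvec(o["orientation"]).as_matrix().round(3)[:,:2])
im,d,P=grab("scene");
m=(np.hypot(P[...,0]-466,P[...,1]+5)<30)&(P[...,2]>40)&(P[...,2]<52);print(cv2.minAreaRect(P[m][:,:2].astype(np.float32)))
E
```

```text
[462.58931581  -8.43081159  96.92696054] 37
[461.9735449   -7.64915828  92.36327869] 41
t 13.6 pos [470.2 137.4 147. ] shift/80 [ 0.532 -1.741 -0.04 ]
[[-0.971 -0.238]
 [-0.238  0.971]
 [-0.004  0.   ]]
((467.0121154785156, -4.078819274902344), (56.51866912841797, 59.181488037109375), 39.32444381713867)
```

Request:
arm_command --rows '[0,0,0,0.26,-0.88,0,-0.2,0,0,0,0.26,-0.88,0,-0.2,0,0,0,0.26,-0.88,0,-0.2]'

```text
t: 13.95
ee_pos: [464.4, 61.8, 144.5]
orientation: [0.372, -3.117, 0.0]
ft_force: [-0.7, -1.1, -0.3]
width: 34.8
grasp_force: 0.0
```

Request:
arm_command --rows '[0,0,0,0.26,-0.87,0,-0.2,0,0,0,0.26,-0.87,0,-0.2,0,0,0,0.26,-0.87,0,-0.2,0,0,0,0.26,-0.87,0,-0.2]'

```text
t: 14.35
ee_pos: [461.7, -8.3, 145.2]
orientation: [0.374, -3.118, -0.001]
ft_force: [-0.5, 0.6, -0.0]
width: 35.1
grasp_force: 0.0
```

```bash
python3 - <<'E'
from h import *
rel([462.7,-8.6,71])
im,d,P=grab("scene");cv2.imwrite('pics/s5.png',cv2.resize(im[100:240,190:340,::-1],None,fx=3,fy=3))
E
```

```text
t 14.35 pos [461.7  -8.3 145.2] shift/80 [-0.012 -0.007  0.928]
```

View pics/s5.png

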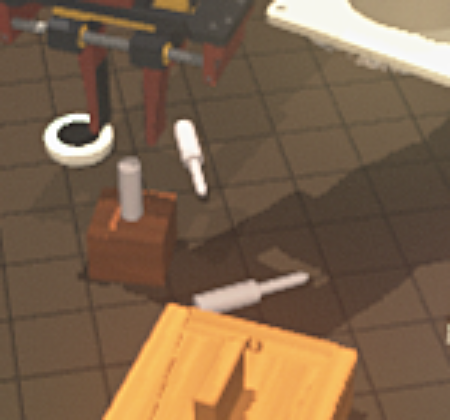

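The lid is closed, with its hole at crop px (253,343). The fingers hang centred over the pin's knob at (128,165). Descending to grip.

Request:
arm_command --rows '[0,0,0,-0.012,-0.005,0.3,-0.2,0,0,0,-0.012,-0.005,0.6,-0.2,0,0,0,-0.012,-0.005,0.92,-0.2,0,0,0,-0.012,-0.005,0.92,-0.2]'

```text
t: 14.8
ee_pos: [460.9, -7.6, 69.9]
orientation: [0.378, -3.113, -0.002]
ft_force: [-0.4, 0.7, 0.3]
width: 35.2
grasp_force: 0.0
```

Request:
arm_command --rows '[0,0,0,0,0,0,-0.2,0,0,0,0,0,0,-1,0,0,0,0,0,0,-1,0,0,0,0,0,0,-1,0,0,0,0,0,0,-1]'

```text
t: 15.3
ee_pos: [463.5, -8.8, 73.3]
orientation: [-0.376, 3.117, -0.0]
ft_force: [-1.0, 2.4, 7.2]
width: 17.6
grasp_force: 30.0
```

Request:
arm_command --rows '[0,0,0,0,0,-0.2,-1,0,0,0,0,0,-0.5,-1,0,0,0,0,0,-0.95,-1,0,0,0,0,0,-0.95,-1]'

```text
t: 15.7
ee_pos: [465.3, -9.2, 152.0]
orientation: [-0.376, 3.112, -0.002]
ft_force: [-0.2, 0.2, -1.3]
width: 17.4
grasp_force: 30.0
```

```bash
cat > m3.py <<'E'
from h import *
np.set_printoptions(precision=2,suppress=True)
o=ctrl.get_obs();tcp=o["ee_pos"];Rm=R.from_rotvec(o["orientation"]).as_matrix();print(tcp,o["ft_force"])
im,d,P=grab("scene");np.savez("/tmp/s3.npz",im=im,P=P,d=d)
Q=(P-tcp)@Rm   # tool coordinates
m=(np.hypot(Q[...,0],Q[...,1])<18)&(d>0)
for lo,hi in((20,24),(27,37),(37,47),(47,57),(57,66)):
    q=Q[m&(Q[...,2]>lo)&(Q[...,2]<hi)]
    if len(q): print(lo,hi,len(q),q.mean(0),q.min(0),q.max(0))
z=Q[m&(Q[...,2]>20)][:,2];print("tip below",z.max(),"cam dir in tool",Rm.T@np.linalg.inv(np.array(ctrl.camera_params("scene")["world_to_cam"]))[:3,2])
# lid: box coordinates of dark hole pixels, lid top plane 56
O=np.array([591.6,167.8]);a=np.radians(13.85);B=np.array([[np.cos(a),np.sin(a)],[-np.sin(a),np.cos(a)]])
X=P.copy();X[...,:2]=(P[...,:2]-O)@B.T
m=(abs(X[...,0]+55)<14)&(abs(X[...,1])<14)&(X[...,2]>10)&(X[...,2]<65);q=X[m]
g=im.sum(2)[m];v,u=np.nonzero(m)
for i in range(v.min(),v.max()+1): print(i,[(int(U),int(G),int(z),round(float(x)),round(float(y))) for U,G,z,x,y in zip(u[v==i],g[v==i],q[v==i][:,2],q[v==i][:,0],q[v==i][:,1])] if 0 else ' '.join(f"{int(G)}/{int(z)}" for G,z in zip(g[v==i],q[v==i][:,2])),"u0",u[v==i].min())
for k,zz in (("hole<53",53),):
    h=q[q[:,2]<zz];print(k,len(h),h.mean(0) if len(h) else "")
E
python3 m3.py
```

```text
[465.32  -9.17 152.03] [-0.18  0.16 -1.27]
20 24 9 [-8.2   3.4  22.71] [-10.42  -3.36  20.78] [-4.79  7.83 23.98]
27 37 10 [-4.19  3.54 33.3 ] [-7.11  0.43 30.77] [ 0.33  5.86 35.99]
37 47 14 [-4.11  3.49 41.8 ] [-7.31 -0.3  37.2 ] [-0.62  6.62 46.79]
47 57 12 [-4.06  2.3  51.09] [-6.5  -1.25 47.09] [-1.32  6.43 55.45]
57 66 13 [-3.6   2.38 60.97] [-6.93 -2.54 57.65] [-1.69  6.29 65.3 ]
tip below 117.13357743915707 cam dir in tool [ 0.69 -0.28  0.67]
209 499/53 507/55 u0 270
210 494/55 491/56 486/55 493/53 500/53 500/55 501/55 504/54 u0 269
211 513/55 511/57 507/53 506/55 496/53 498/52 492/55 497/55 501/53 500/55 509/55 u0 269
212 521/54 524/54 535/55 502/55 435/54 495/54 497/54 502/53 496/55 491/56 494/54 496/53 497/57 498/54 u0 269
213 514/56 522/53 515/55 495/55 400/55 371/54 509/53 478/53 459/55 502/53 503/56 509/54 505/55 500/55 u0 268
214 446/54 257/51 411/49 517/50 464/51 347/50 474/53 524/51 528/53 527/56 513/54 u0 271
215 285/49 394/46 510/45 479/48 313/50 437/49 529/55 523/53 523/55 u0 272
216 462/46 434/40 462/44 401/45 339/44 483/45 527/55 519/56 515/56 u0 272
217 541/55 503/55 481/55 440/38 470/40 521/54 520/56 522/54 u0 272
218 540/54 517/54 514/54 524/53 530/53 534/55 529/56 527/54 u0 272
219 530/55 537/55 528/56 u0 276
220 527/55 u0 278
hole<53 21 [-60.11  -0.42  47.37]
```

Request:
arm_command --rows '[0,0,0,-0.68,0.88,0,-1,0,0,0,-0.68,0.88,0,-1,0,0,0,-0.68,0.88,0,-1]'

```text
t: 16.05
ee_pos: [500.5, 75.2, 147.7]
orientation: [-0.381, 3.117, 0.001]
ft_force: [0.1, -0.1, -0.6]
width: 17.7
grasp_force: 30.0
```

Request:
arm_command --rows '[0,0,0,-0.68,0.88,0,-1,0,0,0,-0.68,0.88,0,-1,0,0,0,-0.68,0.88,0,-1,0,0,0,-0.68,0.88,0,-1]'

```text
t: 16.45
ee_pos: [533.8, 153.4, 146.9]
orientation: [0.379, -3.116, 0.001]
ft_force: [-0.5, -0.6, -0.6]
width: 17.7
grasp_force: 30.0
```

```bash
cat > m4.py <<'E'
from h import *
np.set_printoptions(precision=2,suppress=True)
import sys
O=np.array([591.6,167.8]);a=np.radians(13.85);B=np.array([[np.cos(a),np.sin(a)],[-np.sin(a),np.cos(a)]])
p=ctrl.camera_params("scene");W=np.array(p["world_to_cam"]);K=np.array(p["camera_matrix"])
def px(b):
    b=np.atleast_2d(b).astype(float);w=b.copy();w[:,:2]=b[:,:2]@B+O
    return cv2.projectPoints(w,cv2.Rodrigues(W[:3,:3])[0],W[:3,3],K,np.array([p["k1"],0,0,0,0.]))[0][:,0]
S=float(sys.argv[2])if len(sys.argv)>2 else 8;u0,v0=245,165
o=ctrl.get_obs();t=np.r_[B@(o["ee_pos"][:2]-O),o["ee_pos"][2]];print("tcp box",t)
im,d,P=grab("scene");c=cv2.resize(im[v0:v0+75,u0:u0+75,::-1],None,fx=S,fy=S,interpolation=cv2.INTER_CUBIC)
def draw(pts,col,closed=False): cv2.polylines(c,[np.round((px(pts)-[u0,v0]+.5)*S*16).astype(np.int32)],closed,col,1,cv2.LINE_AA,4)
dy=1.0
h=6.5
draw([(-55-h,dy-h,56),(-55+h,dy-h,56),(-55+h,dy+h,56),(-55-h,dy+h,56)],(255,0,0),True)   # expected hole, scene frame
draw([(-75,dy-55,56),(-75,dy+55,56)],(255,0,0)); draw([(-71,dy-70,58),(-71,dy+70,58),(95,dy+70,58)],(0,255,0)) 
for s in(-4.5,4.5):
    e=np.array([.376,.927,0])*s   # silhouette sides of the shank as the camera sees it
    draw([t+e+[0,2.1,-28],t+e+[0,2.1,-66]],(0,0,255))
cv2.imwrite(sys.argv[1],c)
E
python3 m4.py pics/s6.png
```

```text
tcp box [-59.58  -0.09 146.95]
```

View pics/s6.png

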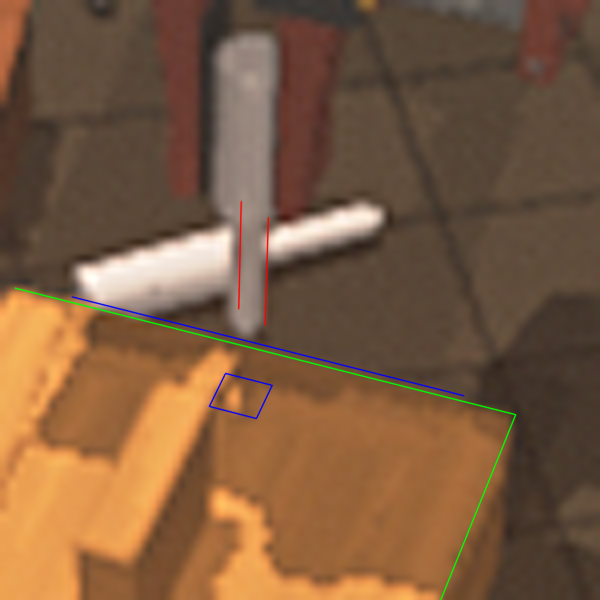

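```bash
cat > m5.py <<'E'
from h import *
np.set_printoptions(precision=2,suppress=True)
O=np.array([591.6,167.8]);a=np.radians(13.85);B=np.array([[np.cos(a),np.sin(a)],[-np.sin(a),np.cos(a)]])
C=cloud("scene",np.full((384,512),1000.,np.float32));T=np.linalg.inv(np.array(ctrl.camera_params("scene")["world_to_cam"]));c=T[:3,3]
def plane(z):
    D=C-c;s=(z-c[2])/D[...,2];X=c+D*s[...,None];return (X[...,:2]-O)@B.T
s=np.load("/tmp/s3.npz");g=s["im"].sum(2).astype(float);H=plane(56);z=s["P"][...,2]
m=((g<470)|(z<52.3))&(abs(H[...,0]+54)<14)&(abs(H[...,1]-1)<14)
m=cv2.morphologyEx(m.astype(np.uint8),cv2.MORPH_CLOSE,np.ones((3,3)))
n,L,st,ce=cv2.connectedComponentsWithStats(m);k=1+st[1:,4].argmax();q=H[L==k];v,u=np.nonzero(L==k)
print("hole",len(q),q.mean(0),q.min(0),q.max(0),u.mean(),v.mean(),"area mm2",len(q)*np.linalg.norm(np.cross(np.r_[H[214,275]-H[214,274],0],np.r_[H[215,274]-H[214,274],0])))
print("tail etc predicted; mm per px",H[214,275]-H[214,274],H[215,274]-H[214,274])
for zz,vv,uu in((75.6,206.4,275.4),(100,198.3,275.5)):
    Z=plane(zz);print("pix at z",zz,[float(cv2.remap(Z[...,i].astype(np.float32),np.float32([[uu]]),np.float32([[vv]]),1)[0,0]) for i in(0,1)])
S=8;cr=cv2.resize(s["im"][190:250,235:310,::-1],None,fx=S,fy=S,interpolation=cv2.INTER_NEAREST);cv2.imwrite("pics/s7.png",cr)
E
python3 m5.py
```

```text
hole 35 [-51.29   0.3 ] [-59.28  -5.97] [-40.47   7.89] 273.65714285714284 215.02857142857144 area mm2 216.31703624973707
tail etc predicted; mm per px [-0.72  1.97] [2.79 0.95]
pix at z 75.6 [-57.93427658081055, 1.5346673727035522]
pix at z 100 [-56.630062103271484, 1.7068039178848267]
```

View pics/s7.png

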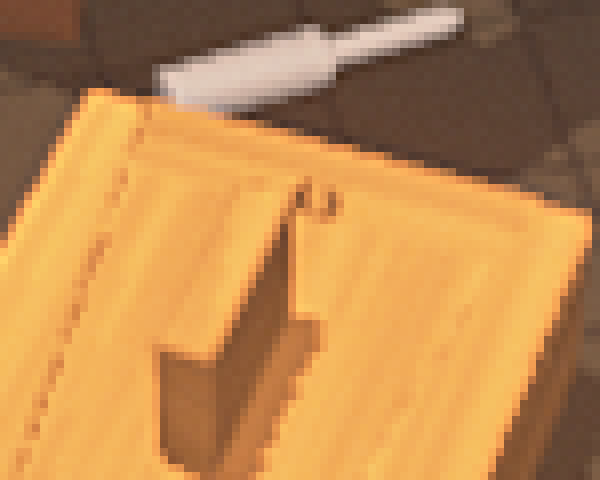

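The handle's corner partly hides the hole, which spans crop px (300–340, 180–218), i.e. about (-54, 0.8) in the camera's box frame. The pin needs about +4 mm in x and -0.8 mm in y. I'll correct, then lower to just above the lid.

Request:
arm_command --rows '[0,0,0,-0.05,-0.01,0,-1,0,0,0,-0.05,-0.01,0.1,-1,0,0,0,-0.05,-0.01,0.16,-1,0,0,0,-0.05,-0.01,0.16,-1]'

```text
t: 16.9
ee_pos: [538.2, 153.1, 134.4]
orientation: [0.375, -3.117, 0.0]
ft_force: [-0.2, -0.2, -0.7]
width: 17.6
grasp_force: 30.0
```

```bash
python3 m4.py pics/s8.png
```

```text
tcp box [-55.37  -1.47 134.45]
```

Request:
arm_command --rows '[0,0,0,0,0.007,0.03,-1,0,0,0,0,0.007,0.07,-1,0,0,0,0,0.007,0.1,-1,0,0,0,0,0.007,0.13,-1,0,0,0,0,0.007,0.13,-1]'

```text
t: 17.45
ee_pos: [538.6, 154.4, 124.7]
orientation: [0.377, -3.118, 0.0]
ft_force: [0.0, 0.9, -0.8]
width: 17.9
grasp_force: 30.0
```

Request:
arm_command --rows '[0,0,0,0,0,0.04,-1,0,0,0,0,0,0.08,-1,0,0,0,0,0,0.12,-1,0,0,0,0,0,0.12,-1]'

```text
t: 17.85
ee_pos: [538.5, 154.3, 114.9]
orientation: [0.377, -3.118, 0.0]
ft_force: [-0.4, -0.6, -0.5]
width: 17.6
grasp_force: 30.0
```

In the hole and unloaded; I'll keep lowering.

Request:
arm_command --rows '[0,0,0,0,0,0.06,-1,0,0,0,0,0,0.12,-1,0,0,0,0,0,0.18,-1,0,0,0,0,0,0.18,-1]'

```text
t: 18.25
ee_pos: [538.3, 154.3, 100.2]
orientation: [0.377, -3.117, 0.0]
ft_force: [-0.5, 0.2, -0.9]
width: 17.5
grasp_force: 30.0
```

Request:
arm_command --rows '[0,0,0,0,0,0.06,-1,0,0,0,0,0,0.12,-1,0,0,0,0,0,0.18,-1,0,0,0,0,0,0.18,-1]'

```text
t: 18.65
ee_pos: [538.4, 154.3, 85.9]
orientation: [0.377, -3.118, 0.0]
ft_force: [0.8, -0.2, -0.7]
width: 17.7
grasp_force: 30.0
```

Request:
arm_command --rows '[0,0,0,0,0,0.015,-1,0,0,0,0,0,0.03,-1,0,0,0,0,0,0.03,-1]'

```text
t: 18.95
ee_pos: [538.9, 154.4, 84.3]
orientation: [-0.377, 3.119, -0.0]
ft_force: [0.1, -0.1, -0.6]
width: 17.7
grasp_force: 30.0
```

Request:
arm_command --rows '[0,0,0,0,0,0,-0.2,0,0,0,0,0,0,-0.2,0,0,0,0,0,0,-0.2,0,0,0,0,0,-0.2,-0.2,0,0,0,0,0,-0.6,-0.2]'

```text
t: 19.45
ee_pos: [537.2, 154.0, 130.9]
orientation: [0.376, -3.114, 0.001]
ft_force: [-0.4, 0.3, -0.2]
width: 35.0
grasp_force: 0.0
```

Request:
arm_command --rows '[0,0,0,0,0,-0.6,-0.2,0,0,0,0,0,-0.9,-0.2,0,0,0,0,0,-0.9,-0.2,0,0,0,0,0,-0.9,-0.2]'

```text
t: 19.85
ee_pos: [538.8, 154.4, 204.4]
orientation: [-0.377, 3.118, 0.0]
ft_force: [-0.0, -0.2, 0.6]
width: 34.8
grasp_force: 0.0
```

```bash
python3 - <<'E'
from h import *
im,d,P=grab("scene",None);cv2.imwrite("pics/s9.png",cv2.resize(im[90:300,60:440,::-1],None,fx=2,fy=2))
m=(np.hypot(P[...,0]-538,P[...,1]-154)<16)&(P[...,2]>70)&(P[...,2]<130);print("knob",P[m].mean(0),P[m][:,2].max(),m.sum())
E
```

```text
knob [543.5602816  158.98842587  93.07200965] 107.03905109200628 142
```

View pics/s9.png

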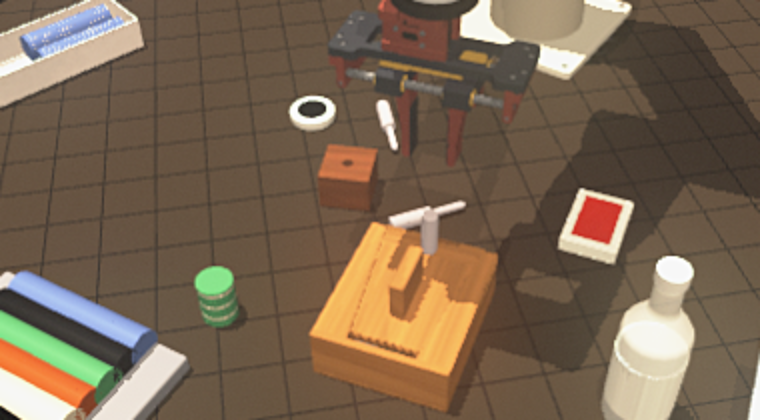

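The picture shows the lid closed and the pin upright in its hole at (430,232), with its knob top at about 106 mm, so it is seated. The chip roll and bottle are standing. I'm handing it in.

```bash
python3 -c "
from workcell import ctrl
print(ctrl.close_job())"
```

```text
the job is handed in; nothing more can be done
None
```

The job is handed in (no verdict came back): the lid is wedged in with about 17 N, the right pin is seated in its hole, and the chip roll and bottle are standing; the two look-alike pins, which stood free on pointed feet, fell over during the run, and I believe they toppled on their own, since the arm never came near them, but I did not see it happen.

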